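Line up the wire spools by size and stow the empty reel

ROBOT

A 6-joint arm with a two-finger parallel gripper is mounted at the origin on the work surface. World frame = base frame: x ahead of the robot, y to its left, z up, the work surface at z = 0. Lengths are in m, angles in rad, forces in N, time in s.
With the tool pointing down it reaches from about 0.425 to 0.95 m from the base axis. Payload 3.5 kg.
Tool frame: the origin (TCP) lies on the centre line of the jaws, within the pads' length; the fingertips stand 22 mm ahead of it and the grasp point (between the pads) lies 3 mm ahead of it; z points along the fingers, y is the line along which they close (so a half turn about z gives the same grasp; the last joint's range is limited). The gripper opens to 85 mm and grips with 20 to 120 N. Pads are 22 mm wide; open, the fingers measure 114 mm over their backs; the gripper's body (76 mm by 85 mm) begins 54 mm behind the grasp point. The pads swing forward as they close: fully open they stand 13 mm farther back than shut.
Start: joints at [-1.411, 0.286, 1.577, -0, 1.279, -0.15], TCP at [0.206, -0.643, 0.253] pointing down, gripper open.
Joint ranges: [-2.77, 2.77], [-0.9, 2.22], [0.21, 2.48], [-1.53, 4.67], [0.24, 2.81], [-2.84, 2.84]. Speed limits (rad/s): [2.79, 2.79, 3.14, 3.14, 3.14, 3.14].

INTERFACE

Orientations are given as a unit quaternion [w, x, y, z].
In Python, from bench import get_obs, capture, camera_model, sign_off gives the robot as it stands.
- The arm moves only by the shell command python3 -m crank 'ROWS' [FORCE]. ROWS is JSON, a list that holds one entry, the list of rows, each a list of 7 numbers: the shift along the world's x, y, z in units of 40 mm (1.0 is 40 mm), then the turn, a rotation vector about the world's x, y, z in rad, then the finger opening in mm, from 0 to 85.4. A call has 1 to 8 rows; each row shifts and turns the commanded pose from where the row before left it; what a row does not reach is not made up. A row lasts 1/12 s, in which the tool goes at most 41.7 mm and 7.16 degrees, less where a joint would pass 70% of its speed; a pose out of reach is approached as far as the arm can. A call is refused whole if a number of a shift passes 1 or a number of a turn 0.125, either way. A call with a gripper value outside its range is refused whole. The fingers move at their own pace and stop on an object; FORCE is the grip in N (left out, the last holds). Time passes only in rows, so rows that do not move let the fingers close. It gives the time, the measured TCP pose, the force, the opening and the grip force at its end, in the units of the state.
- get_obs(): the state, without advancing time (a new reading comes with each control period).
- capture(name): name is "scene" or "top" or "wrist"; returns the picture (400x640x3 uint8, red, green, blue); there is no depth.
- camera_model(name): a dict with "camera_matrix" (3x3 intrinsics, pixels), "D" ([k1, k2, p1, p2, k3] as OpenCV has them; the pictures are not rectified), "R" (3x3) and "t" (3): a world point X has camera coordinates R X + t; the wrist camera has in their place "mount" (4x4, takes a point from camera to tool coordinates, whose origin is the TCP and whose axes are the flange's). Camera axes: x right, y down, z forward; pixel columns grow to the right and rows downward; lengths in m; the calibration is good to about 2 mm. A picture is of the moment at which its call begins: read the wrist's pose just before it. camera_model takes no time and is no camera call.
- sign_off(): hands the job in; it is judged then, once.
The state is a dict: "clock": time; "qpos": joint angles; "joint_vel": joint speeds; "effort": joint torques, N m; "ee_pos": TCP position; "tcp_rot": TCP orientation; "force": force on the tool from outside, world axes, zero at the start; "ft_torque": the same for the moment, N m; "grip_width": opening from 0.0 (shut) to 1.0 (fully open); "grip_force": force on a finger pad.
Only numpy, scipy, OpenCV 4.12 (cv2) and the standard library are available. Lean on these libraries where they do the work, as an engineer would, in place of code of your own. Each camera call takes 0.05 s, during which the arm holds its last target. There are 200 camera calls.

TASK

Stand the four full wire spools upright on the row of pads in order of size, one centred on each pad: the largest on the red pad, then smaller and smaller along the row to the smallest on the black pad. Stand the empty white reel upright in the blue tin: lower it gently until you feel it rest on whatever is inside, then let go. Set everything down rather than dropping it.

Things in the scene. Friction and masses are not known exactly. Their poses are not given: they have to be found in the camera images.
- spool_orange: full wire spool standing upright on the bench, orange flanges, copper wire: a plain round cylinder 64 mm in diameter and 52 mm high, 80 to 600 g; origin at the centre of its underside, z up. The four full spools are 64 (orange), 54 (blue), 44 (violet) and 34 mm (green) across
- spool_blue: full wire spool standing upright on the bench, blue flanges, silvery aluminium wire: a plain round cylinder 54 mm in diameter and 46 mm high, 80 to 600 g; origin at the centre of its underside, z up. The four full spools are 64 (orange), 54 (blue), 44 (violet) and 34 mm (green) across
- spool_violet: full wire spool standing upright on the bench, violet flanges, brass wire: a plain round cylinder 44 mm in diameter and 40 mm high, 80 to 600 g; origin at the centre of its underside, z up. The four full spools are 64 (orange), 54 (blue), 44 (violet) and 34 mm (green) across
- spool_green: full wire spool standing upright on the bench, green flanges, steel wire: a plain round cylinder 34 mm in diameter and 34 mm high, 80 to 600 g; origin at the centre of its underside, z up. The four full spools are 64 (orange), 54 (blue), 44 (violet) and 34 mm (green) across
- empty_reel: empty white reel standing upright, with no wire on it: two flanges 40 mm in diameter and 8 mm thick joined by a bare core 22 mm in diameter; 60 mm high over all (the upper flange spans 52 to 60 mm), about 40 g; origin at the centre of its underside, z up
- mark_red: red pad at one end of the row: the largest spool's place. Fixed round pad, 70 mm in diameter, 4 mm thick, on a fixed brown wood board (370 x 85 x 12 mm), in one straight row with the other three, 90 mm apart; origin at the centre of its underside (its top is 16 mm above the bench). Row position, angle and which end is red vary.
- mark_white: white pad, one of the two inner places of the row (next to the red or next to the black pad). Fixed round pad, 70 mm in diameter, 4 mm thick, on a fixed brown wood board (370 x 85 x 12 mm), in one straight row with the other three, 90 mm apart; origin at the centre of its underside (its top is 16 mm above the bench). Row position, angle and which end is red vary.
- mark_grey: grey pad, the other inner place of the row. Fixed round pad, 70 mm in diameter, 4 mm thick, on a fixed brown wood board (370 x 85 x 12 mm), in one straight row with the other three, 90 mm apart; origin at the centre of its underside (its top is 16 mm above the bench). Row position, angle and which end is red vary.
- mark_black: black pad at the other end of the row from the red pad: the smallest spool's place. Fixed round pad, 70 mm in diameter, 4 mm thick, on a fixed brown wood board (370 x 85 x 12 mm), in one straight row with the other three, 90 mm apart; origin at the centre of its underside (its top is 16 mm above the bench). Row position, angle and which end is red vary.
- tin: fixed open round blue tin, 140 mm outside diameter, 134 mm inside, 85 mm high, to the left or the right of the spools; origin at the centre of its underside on the bench, z up. It is partly filled with packed scrap with a firm, level top face; how high varies and is not told: 15 to 45 mm above the tin's underside
There are look-alikes about, which are no part of the job. What is shaped like the empty_reel but turquoise is not meant.

How it is judged:
At the end, for the whole second after the job is handed in: Orange spool on the red pad, green on black, blue on the inner pad next to red, violet on the one next to black, each within 12 mm of the pad's centre and upright (0.12 rad); the reel upright (0.2 rad) in the tin on its contents; all released and at rest (horizontal distance between spool_orange and mark_red below 0.012 m and z of spool_orange in the frame of mark_red between 0.001 and 0.009 m and angle between each of spool_orange, spool_green's own z axis and vertical below 0.12 rad and horizontal distance between spool_green and mark_black below 0.012 m and z of spool_green in the frame of mark_black between 0.001 and 0.009 m and ((horizontal distance between mark_red and mark_white below 0.135 m and horizontal distance between spool_blue and mark_white below 0.012 m and z of spool_blue in the frame of mark_white between 0.001 and 0.009 m and angle between each of spool_blue, spool_violet's own z axis and vertical below 0.12 rad and horizontal distance between spool_violet and mark_grey below 0.012 m and z of spool_violet in the frame of mark_grey between 0.001 and 0.009 m) or (horizontal distance between mark_red and mark_grey below 0.135 m and horizontal distance between spool_blue and mark_grey below 0.012 m and z of spool_blue in the frame of mark_grey between 0.001 and 0.009 m and angle between each of spool_blue, spool_violet's own z axis and vertical below 0.12 rad and horizontal distance between spool_violet and mark_white below 0.012 m and z of spool_violet in the frame of mark_white between 0.001 and 0.009 m)) and horizontal distance between empty_reel and tin below 0.05 m and z of empty_reel in the frame of tin between 0.008 and 0.055 m and angle between empty_reel's own z axis and vertical below 0.2 rad and linear speed of each of spool_orange, spool_blue, spool_violet, spool_green, empty_reel below 0.02 m/s and angular speed of each of spool_orange, spool_blue, spool_violet, spool_green, empty_reel below 0.2 rad/s); the robot touches nothing.
It fails at once if a spool or the reel is let fall: it moves faster than 0.6 m/s while no finger holds it ((linear speed of spool_orange above 0.6 m/s and contact force between the fingers and spool_orange below 0.05 N) or (linear speed of spool_blue above 0.6 m/s and contact force between the fingers and spool_blue below 0.05 N) or (linear speed of spool_violet above 0.6 m/s and contact force between the fingers and spool_violet below 0.05 N) or (linear speed of spool_green above 0.6 m/s and contact force between the fingers and spool_green below 0.05 N) or (linear speed of empty_reel above 0.6 m/s and contact force between the fingers and empty_reel below 0.05 N)).
It fails at once if the empty reel is pressed on the tin or its contents with more than 40 N (contact force between empty_reel and tin above 40 N).
It also fails if it takes over 115 s, if anything falls off the work surface, if the arm or the gripper's body presses on something with over 40 N, if the wrist force passes 120 N, or if a joint passes its speed limit or range.

## Working session

There is one attempt and no reset: what is moved stays moved. The work goes in short steps, Python scripts to look and compute and a shell command to move; the robot and the scene stay as the last step left them, time stands still between calls to the robot, and variables do not carry over. Pictures are saved under pics/ and viewed, at most 14 in all, crops included, and the job is handed in when it is done.

```bash
mkdir -p pics; ls
python3 - <<'E'
from bench import *
import cv2,json
for n in ("top","scene"):
    cv2.imwrite(f"pics/{n}0.png",capture(n)[:,:,::-1])
    m=camera_model(n); print(n,{k:(v.tolist() if hasattr(v,'tolist') else v) for k,v in m.items()})
o=get_obs(); print(o)
print(camera_model("wrist"))
E
```

```text
pics
top {'camera_matrix': [[485.66921763012965, 0.0, 316.2720902875908], [0.0, 485.66921763012965, 199.5138229736119], [0.0, 0.0, 1.0]], 'D': [0.03772601601252383, 0.0, 0.0, 0.0, 0.0], 'R': [[0.024119942924411476, -0.9994558316364549, 0.022500421356170332], [-0.9929013339299949, -0.02657176530622498, -0.1159348194829669], [0.11646960733753833, -0.01954435714964738, -0.9930019378985355]], 't': [-0.028647934544788756, 0.5280572968129336, 1.0031142940131268]}
scene {'camera_matrix': [[388.60178186447826, 0.0, 323.955895385667], [0.0, 388.60178186447826, 203.5535938181983], [0.0, 0.0, 1.0]], 'D': [-0.05052097957039777, 0.0, 0.0, 0.0, 0.0], 'R': [[0.31580180918986744, 0.9486462947813448, 0.018423482570679127], [0.7652577178003204, -0.24317695652650162, -0.5960248259607591], [-0.5609365763252131, 0.20232443058645547, -0.802754621368457]], 't': [-0.14952336138780703, -0.3507065567064906, 1.3994312712441699]}
{'clock': 0.1, 'qpos': array([-1.41101243e+00,  2.87118520e-01,  1.57804746e+00, -3.39540035e-05,
        1.27861736e+00, -1.49976984e-01]), 'joint_vel': array([-5.08400149e-04, -2.135
[... 435 characters left out ...]
ay([-0.00712841,  0.04625078, -0.03632004]), 'grip_force': 0.0, 'grip_width': 1.0026604170745363}
{'camera_matrix': array([[306.68001851,   0.        , 322.32024334],
       [  0.        , 306.68001851, 195.41559563],
       [  0.        ,   0.        ,   1.        ]]), 'D': array([-0.01550461,  0.        ,  0.        ,  0.        ,  0.        ]), 'mount': array([[-6.56598680e-04, -9.63498561e-01, -2.67712702e-01,
         6.92324521e-02],
       [ 9.99998923e-01, -9.84118909e-04,  1.08922430e-03,
         1.62055951e-03],
       [-1.31292718e-03, -2.67711699e-01,  9.63498169e-01,
        -1.20351538e-01],
       [ 0.00000000e+00,  0.00000000e+00,  0.00000000e+00,
         1.00000000e+00]])}
```

View pics/top0.png

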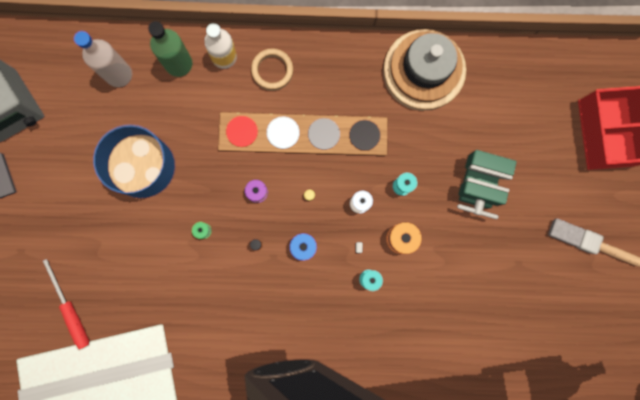

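View pics/scene0.png

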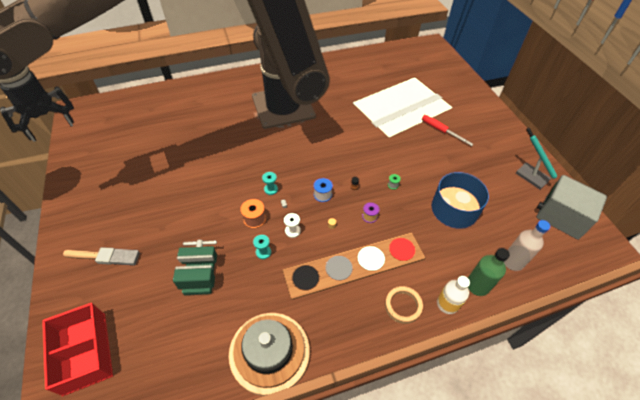

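The top picture shows the pads red (241,131), white (283,132), grey (324,133) and black (365,135). The spools are orange (405,238), blue (303,247), violet (256,191) and green (200,230). The white reel is at (361,202) and the tin at (135,162), with two turquoise look-alikes. The scene view agrees. White is next to red, so blue goes on white and violet on grey.

```bash
cat > h.py <<'E'
from bench import *
import numpy as np, cv2
def ray(n,uv,z):
    m=camera_model(n);K,D,R,t=[np.array(m[k],float) for k in("camera_matrix","D","R","t")]
    p=cv2.undistortPoints(np.array([[uv]],float),K,D).ravel()
    d=R.T@np.array([p[0],p[1],1]);c=-R.T@t
    return c+d*(z-c[2])/d[2]
def blob(img,seed,cond,r=45):
    """hull centre of the masked blob nearest the seed"""
    hsv=cv2.cvtColor(img,cv2.COLOR_RGB2HSV).astype(int)
    m=cond(*[hsv[:,:,i] for i in range(3)]).astype(np.uint8)
    m=cv2.morphologyEx(m,cv2.MORPH_CLOSE,np.ones((3,3)))
    cs,_=cv2.findContours(m,cv2.RETR_EXTERNAL,cv2.CHAIN_APPROX_NONE)
    cs=[c for c in cs if cv2.contourArea(c)>25 and np.hypot(*(np.array(cv2.minEnclosingCircle(c)[0])-seed))<r]
    h=cv2.convexHull(max(cs,key=cv2.contourArea));M=cv2.moments(h)
    return (M['m10']/M['m00'],M['m01']/M['m00']),cv2.contourArea(h)
C=dict(red=lambda h,s,v:((h<6)|(h>174))&(s>170)&(v>120),
 white=lambda h,s,v:(s<45)&(v>170),grey=lambda h,s,v:(s<60)&(v>80)&(v<185),
 black=lambda h,s,v:(v<75),orange=lambda h,s,v:(h>8)&(h<20)&(s>180)&(v>170),
 blue=lambda h,s,v:(h>100)&(h<120)&(s>120)&(v>90),violet=lambda h,s,v:(h>130)&(h<165)&(s>90),
 green=lambda h,s,v:(h>50)&(h<80)&(s>120)&(v>60),navy=lambda h,s,v:(h>95)&(h<125)&(s>100)&(v<170))
E
cat > m.py <<'E'
from h import *
im=capture("top");sc=capture("scene")
L=[("mark_red","red",(241,131),.016,(402,249)),("mark_white","white",(283,132),.016,(371,258)),("mark_grey","grey",(324,133),.016,(339,267)),("mark_black","black",(365,135),.016,(306,278)),
("orange","orange",(405,238),.026,(253,213)),("blue","blue",(303,247),.023,(323,190)),("violet","violet",(256,191),.02,(371,212)),("green","green",(200,230),.017,(394,181)),("reel","white",(361,202),.03,(292,226)),("tin","navy",(135,162),.0425,(460,200))]
for n,c,s,z,s2 in L:
    o=[n]
    for cam,i,sd in(("top",im,s),("scene",sc,s2)):
        try:
            uv,a=blob(i,sd,C[c],25);o+=[np.round(uv,1),a,np.round(ray(cam,uv,z)[:2]*1e3,1)]
        except Exception as e:o.append("x")
    print(*o)
E
python3 m.py
```

```text
mark_red x [401.8 248.9] 428.5 [677.4 151.5]
mark_white [282.7 132.2] 795.5 [676.8  61.7] [370.9 258. ] 474.0 [677.3  61.8]
mark_grey x [338.6 267.6] 453.0 [677.5 -28.3]
mark_black x [305.2 277.1] 435.5 [ 676.9 -118.2]
orange x [251.9 207.7] 47.0 [ 430.  -200.8]
blue [302.4 246.5] 446.5 [428.4  11.7] [322.6 185.4] 185.0 [410.9  16.1]
violet [255.2 190.5] 367.0 [545.8 116.2] [370.8 208.8] 151.5 [532.  121.2]
green x [394.4 178.2] 59.0 [445.3 235.6]
reel [361.4 201.2] 370.5 [ 527.7 -111.6] [291.6 224.4] 296.5 [ 521.2 -109.6]
tin [121.7 155.2] 2567.0 [609.7 395. ] [459.2 199.7] 2265.0 [593.8 367.6]
```

Run:
```python
from h import *
im=capture("top");sc=capture("scene")
H=cv2.cvtColor(im,cv2.COLOR_RGB2HSV)
for u,v in((395,238),(413,231),(398,246),(241,131),(194,230),(206,227),(97,165),(105,140),(170,175),(135,195),(120,190)):print((u,v),H[v,u],end=' ')
print()
C2=dict(orange=lambda h,s,v:(h>7)&(h<22)&(s>190)&(v>165)&(s+v>400),green=lambda h,s,v:(h>45)&(h<85)&(s>90)&(v>60),
 navy=lambda h,s,v:(h>90)&(h<135)&(s>70))
S=cv2.cvtColor(sc,cv2.COLOR_RGB2HSV)
for u,v in((243,206),(262,206),(252,202),(391,181),(397,180)):print((u,v),S[v,u],end=' ')
print()
for n,c,s,z,s2,z2 in[("orange","orange",(405,238),.026,(253,208),.052),("blue","blue",(303,247),.023,(323,186),.046),("violet","violet",(256,191),.02,(371,209),.04),("green","green",(200,230),.017,(394,179),.034),("reel","white",(361,202),.03,(292,222),.06),("tin","navy",(135,162),.0425,(460,200),.0425)]:
    for cam,i,sd,zz in(("top",im,s,z),("scene",sc,s2,z2)):
        try:
            uv,a=blob(i,sd,C2.get(c,C.get(c)),25);print(n,cam,np.round(uv,1),a,np.round(ray(cam,uv,zz)[:2]*1e3,1))
        except Exception as e:print(n,cam,"x")
cv2.imwrite("pics/crop.png",cv2.resize(np.hstack([im[130:270,370:440],im[130:270,180:250],im[110:250,80:190]])[:,:,::-1],None,fx=3,fy=3,interpolation=0))
```

```text
(395, 238) [ 17 145 251] (413, 231) [ 16 146 251] (398, 246) [ 16 146 251] (241, 131) [  1 169 249] (194, 230) [ 65 114 201] (206, 227) [ 65 109 198] (97, 165) [107 149  89] (105, 140) [106 142  79] (170, 175) [107 145  86] (135, 195) [108 137  69] (120, 190) [116  57 121] 
(243, 206) [ 17 171 255] (262, 206) [ 16 173 255] (252, 202) [ 17 172 255] (391, 181) [ 63 134 168] (397, 180) [ 64 149 218] 
orange top x
orange scene x
blue top [302.4 246.5] 446.5 [428.4  11.7]
blue scene [322.6 185.4] 185.0 [428.6   9.8]
violet top [255.2 190.5] 367.0 [545.8 116.2]
violet scene [370.8 208.8] 151.0 [544.7 113.5]
green top [199.7 230. ] 199.0 [458.3 230.8]
green scene [394.4 178.3] 69.0 [458.2 226.6]
reel top [361.4 201.2] 370.5 [ 527.7 -111.6]
reel scene [291.6 224.4] 296.5 [ 540.8 -113.5]
tin top [133.2 161.7] 4327.5 [596.8 370.5]
tin scene [459.3 199.5] 2310.5 [593.4 368.2]
```

View pics/crop.png

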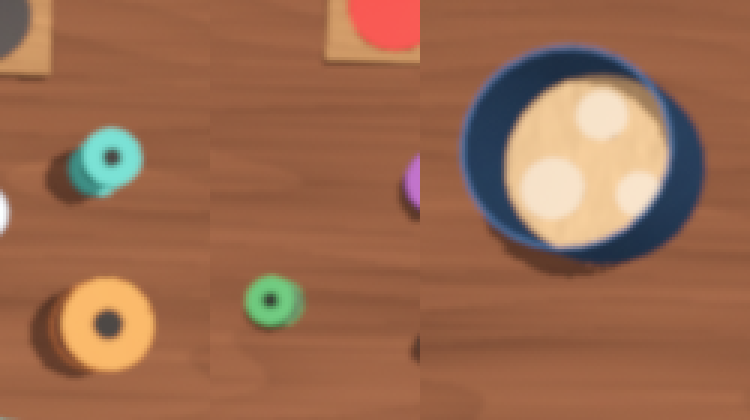

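Run:
```python
from h import *
im=capture("top");g=cv2.cvtColor(im,cv2.COLOR_RGB2HSV)[:,:,2].astype(float)
for n,s,z in(("orange",(406,238),.052),("blue",(303,246.5),.046),("violet",(256,190.5),.04),("green",(200,230),.034),("reel",(362.5,201.5),.06)):
    x,y=map(int,map(round,s));p=g[y-4:y+5,x-4:x+5];yy,xx=np.mgrid[-4:5,-4:5]
    w=np.clip(np.median(p)-25-p,0,None);uv=(x+(w*xx).sum()/w.sum(),y+(w*yy).sum()/w.sum())
    print(n,np.round(uv,1),np.round(ray("top",uv,z)[:2]*1e3,1))
o=C
o["orange"]=lambda h,s,v:(h>12)&(h<20)&(s>125)&(v>225)
for cam,i,sd in(("top",im,(405,238)),("scene",capture("scene"),(253,208))):
    uv,a=blob(i,sd,C["orange"],25);print(cam,uv,a,ray(cam,uv,.052))
```

```text
orange [nan nan] [nan nan]
blue [302.8 246.4] [428.2  10.6]
violet [255.1 189.8] [544.8 114.4]
green [199.6 229.6] [458.4 227.3]
reel [362.2 200.3] [ 526.2 -109.8]
top (405.53981206726013, 237.54821958456972) 674.0 [ 0.45177053 -0.20169413  0.052     ]
scene (251.8409090909091, 207.99458874458873) 308.0 [ 0.45054516 -0.20190579  0.052     ]<stdin>:5: RuntimeWarning: invalid value encountered in scalar divide
```

```bash
R='x'; 
python3 -m crank '[[[0.38,0.69,-0.15,0,0,0.079,85],[0.38,0.69,-0.15,0,0,0.079,85],[0.38,0.69,-0.15,0,0,0.079,85],[0.38,0.69,-0.15,0,0,0.079,85],[0.38,0.69,-0.15,0,0,0.079,85],[0.38,0.69,-0.15,0,0,0.079,85],[0.38,0.69,-0.15,0,0,0.079,85],[0.38,0.69,-0.15,0,0,0.079,85]]]' 30
python3 -m crank '[[[0.38,0.69,-0.15,0,0,0.079,85],[0.38,0.69,-0.15,0,0,0.079,85],[0.38,0.69,-0.15,0,0,0.079,85],[0.38,0.69,-0.15,0,0,0.079,85],[0.38,0.69,-0.15,0,0,0.079,85],[0.38,0.69,-0.15,0,0,0.079,85],[0.38,0.69,-0.15,0,0,0.079,85],[0.38,0.69,-0.15,0,0,0.079,85]]]'
python3 -m crank '[[[0,0,0,0,0,0,85],[0,0,0,0,0,0,85]]]'
```

```text
clock: 1.07
ee_pos: [0.3279, -0.4207, 0.2053]
tcp_rot: [0.0, 0.89, 0.455, 0.0]
force: [0.6, 0.2, -0.9]
grip_width: 0.995
grip_force: 0.0
clock: 1.73
ee_pos: [0.4496, -0.1999, 0.1575]
tcp_rot: [0.0, 0.705, 0.71, 0.0]
force: [-0.1, -0.3, -0.3]
grip_width: 0.998
grip_force: 0.0
clock: 1.9
ee_pos: [0.4493, -0.1999, 0.1571]
tcp_rot: [-0.0, 0.705, 0.709, -0.0]
force: [-0.5, -0.4, -1.3]
grip_width: 0.995
grip_force: 0.0
```

```bash
python3 -m crank '[[[0.04,-0.05,-0.7,0,0,0,85],[0,0,-0.8,0,0,0,85],[0,0,-0.8,0,0,0,85],[0,0,-0.6,0,0,0,85],[0,0,-0.28,0,0,0,85],[0,0,0,0,0,0,85]]]'
python3 -m crank '[[[0,0,0,0,0,0,40],[0,0,0,0,0,0,40],[0,0,0,0,0,0,40],[0,0,0,0,0,0,40],[0,0,0,0,0,0,40],[0,0,0,0,0,0,40]]]' 40
python3 -m crank '[[[0,0,0.2,0,0,0,40],[0,0,0.4,0,0,0,40],[0,0,0.6,0,0,0,40],[0,0,0.8,0,0,0,40],[0,0,0.6,0,0,0,40],[0,0,0.4,0,0,0,40],[0,0,0,0,0,0,40]]]'
python3 - <<'E'
from h import *
cv2.imwrite("pics/s1.png",np.vstack([capture("scene"),capture("wrist")])[:,:,::-1][:, :][100:,:][:600])
E
```

```text
clock: 2.4
ee_pos: [0.4486, -0.2031, 0.0277]
tcp_rot: [-0.003, 0.707, 0.707, -0.001]
force: [-0.4, 0.2, 1.4]
grip_width: 0.997
grip_force: 0.0
clock: 2.9
ee_pos: [0.4519, -0.2046, 0.0322]
tcp_rot: [0.002, 0.706, 0.708, -0.0]
force: [-1.1, -1.4, 6.1]
grip_width: 0.74
grip_force: 45.5
clock: 3.48
ee_pos: [0.4524, -0.2041, 0.1541]
tcp_rot: [0.004, 0.706, 0.708, 0.001]
force: [1.0, -0.9, -3.0]
grip_width: 0.736
grip_force: 45.5
```

View pics/s1.png

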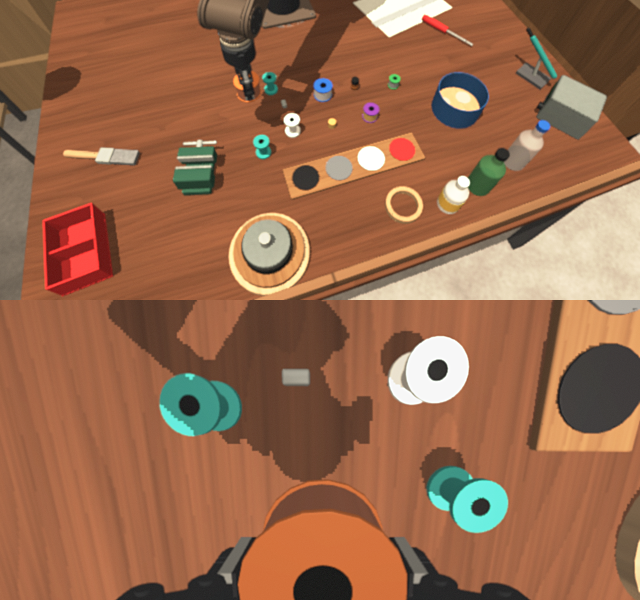

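The orange spool is held, centred in the jaws at about (322,590) in the stacked picture. Now I carry it to the red pad.

```bash
python3 -m crank '[[[0.2,0.35,0,0,0,0,40],[0.47,0.74,0,0,0,0,40],[0.5,0.78,0,0,0,0,40],[0.5,0.78,0,0,0,0,40],[0.5,0.78,0,0,0,0,40],[0.5,0.78,0,0,0,0,40],[0.5,0.78,0,0,0,0,40],[0.5,0.78,0,0,0,0,40]]]'
python3 -m crank '[[[0.5,0.78,0,0,0,0,40],[0.5,0.78,0,0,0,0,40],[0.5,0.78,0,0,0,0,40],[0.3,0.5,0,0,0,0,40],[0.17,0.23,0,0,0,0,40],[0,0,0,0,0,0,40],[0,0,-0.4,0,0,0,40],[0,0,-0.6,0,0,0,40]]]'
python3 -m crank '[[[0,0,-0.6,0,0,0,40],[0,0,-0.5,0,0,0,40],[0,0,-0.2,0,0,0,40],[0,0,0,0,0,0,40],[0,0,0,0,0,0,40]]]'
python3 - <<'E'
from h import *
cv2.imwrite("pics/s2.png",np.hstack([capture("top")[80:280,140:440],capture("wrist")[150:350,170:470]])[:,:,::-1])
print(get_obs()["ee_pos"])
E
```

```text
clock: 4.25
ee_pos: [0.5961, 0.0296, 0.1466]
tcp_rot: [-0.002, 0.706, 0.708, -0.002]
force: [0.9, -0.9, -3.7]
grip_width: 0.74
grip_force: 45.5
clock: 4.92
ee_pos: [0.6772, 0.1495, 0.1113]
tcp_rot: [0.001, 0.706, 0.708, 0.001]
force: [1.1, 0.7, -3.6]
grip_width: 0.742
grip_force: 45.6
clock: 5.33
ee_pos: [0.6755, 0.1494, 0.0574]
tcp_rot: [-0.001, 0.706, 0.708, -0.001]
force: [0.7, 0.4, -3.2]
grip_width: 0.736
grip_force: 45.6
[0.67739729 0.14992731 0.0600224 ]
```

View pics/s2.png

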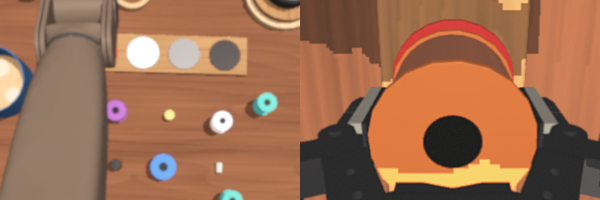

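The spool sits over the red pad, and the pad's rim is concentric with it in the wrist view. Now I lower it.

```bash
python3 -m crank '[[[0,0.02,-0.15,0,0,0,40],[0,0,-0.1,0,0,0,40],[0,0,0,0,0,0,40]]]'
python3 -m crank '[[[0,0,-0.05,0,0,0,40],[0,0,0,0,0,0,40]]]'
python3 -m crank '[[[0,0,-0.05,0,0,0,40],[0,0,0,0,0,0,40]]]'
```

```text
clock: 5.68
ee_pos: [0.6766, 0.1513, 0.0484]
tcp_rot: [0.0, 0.706, 0.708, 0.0]
force: [0.8, -0.7, -3.7]
grip_width: 0.739
grip_force: 45.8
clock: 5.85
ee_pos: [0.6766, 0.1514, 0.0483]
tcp_rot: [-0.0, 0.706, 0.708, -0.0]
force: [-4.9, -0.9, 4.2]
grip_width: 0.744
grip_force: 46.3
clock: 6.02
ee_pos: [0.6766, 0.1514, 0.0483]
tcp_rot: [-0.0, 0.706, 0.708, -0.001]
force: [-8.7, -0.9, 12.3]
grip_width: 0.739
grip_force: 47.1
```

```bash
python3 -m crank '[[[0,0,0.05,0,0,0,70],[0,0,0,0,0,0,82],[0,0,0,0,0,0,85],[0,0,0.2,0,0,0,85],[0,0,0.6,0,0,0,85],[0,0,0.8,0,0,0,85],[0,0,0.8,0,0,0,85],[0,0,0.4,0,0,0,85]]]'
python3 -m crank '[[[-0.4,-0.23,0,0,0,0,85],[-0.8,-0.45,0,0,0,0,85],[-0.84,-0.48,0,0,0,0,85],[-0.84,-0.48,0,0,0,0,85],[-0.84,-0.48,0,0,0,0,85],[-0.84,-0.48,0,0,0,0,85],[-0.84,-0.48,0,0,0,0,85],[-0.5,-0.28,0,0,0,0,85]]]'
python3 -m crank '[[[-0.32,-0.18,0,0,0,0,85],[0,0,-0.5,0,0,0,85],[0,0,0,0,0,0,85],[0,0,0,0,0,0,85]]]'
python3 - <<'E'
from h import *
print(get_obs()["ee_pos"],get_obs()["force"])
cv2.imwrite("pics/s3.png",np.vstack([capture("scene")[100:300,200:520],capture("wrist")[50:400,160:480]])[:,:,::-1])
E
```

```text
clock: 6.68
ee_pos: [0.6783, 0.1514, 0.1635]
tcp_rot: [0.002, 0.706, 0.708, 0.003]
force: [0.7, -0.3, 1.4]
grip_width: 0.997
grip_force: 0.0
clock: 7.35
ee_pos: [0.4372, 0.0159, 0.1577]
tcp_rot: [-0.0, 0.706, 0.708, -0.001]
force: [0.7, 0.7, 0.8]
grip_width: 0.997
grip_force: 0.0
clock: 7.68
ee_pos: [0.4268, 0.0096, 0.1379]
tcp_rot: [-0.001, 0.706, 0.708, -0.0]
force: [0.0, -0.3, 0.4]
grip_width: 0.997
grip_force: 0.0
[0.42683306 0.00958738 0.13785455] [ 0.04707971 -0.3301102   0.42741064]
```

View pics/s3.png

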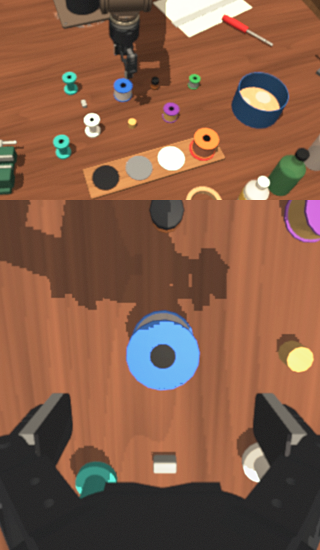

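Orange stands on the red pad, and blue is centred between the jaws (u≈323). Now I grasp it.

```bash
python3 -m crank '[[[0.03,0.02,-0.6,0,0,0,85],[0,0,-0.8,0,0,0,85],[0,0,-0.7,0,0,0,85],[0,0,-0.45,0,0,0,85],[0,0,-0.2,0,0,0,85],[0,0,0,0,0,0,70],[0,0,0,0,0,0,50],[0,0,0,0,0,0,40]]]'
python3 -m crank '[[[0,0,0,0,0,0,30],[0,0,0,0,0,0,30],[0,0,0,0,0,0,30],[0,0,0,0,0,0,30]]]'
python3 -m crank '[[[0,0,0.2,0,0,0,30],[0,0,0.5,0,0,0,30],[0,0,0.7,0,0,0,30],[0,0,0.7,0,0,0,30],[0,0,0.5,0,0,0,30],[0,0,0.2,0,0,0,30],[0,0,0,0,0,0,30],[0,0,0,0,0,0,30]]]'
```

```text
clock: 8.45
ee_pos: [0.4298, 0.0102, 0.0298]
tcp_rot: [0.001, 0.706, 0.708, 0.0]
force: [4.4, -0.6, -1.2]
grip_width: 0.622
grip_force: 42.4
clock: 8.78
ee_pos: [0.4301, 0.0101, 0.0297]
tcp_rot: [0.001, 0.706, 0.708, 0.001]
force: [-0.9, 0.5, 6.8]
grip_width: 0.624
grip_force: 43.1
clock: 9.45
ee_pos: [0.4279, 0.0105, 0.1394]
tcp_rot: [-0.0, 0.706, 0.708, -0.0]
force: [-1.3, -0.7, -3.4]
grip_width: 0.622
grip_force: 43.1
```

```bash
python3 -m crank '[[[0.35,0.07,0,0,0,0,30],[0.65,0.13,0,0,0,0,30],[0.75,0.155,0,0,0,0,30],[0.75,0.155,0,0,0,0,30],[0.75,0.155,0,0,0,0,30],[0.75,0.155,0,0,0,0,30],[0.75,0.155,0,0,0,0,30],[0.75,0.155,0,0,0,0,30]]]'
python3 -m crank '[[[0.45,0.1,0,0,0,0,30],[0.26,0.05,0,0,0,0,30],[0,0,-0.5,0,0,0,30],[0,0,-0.7,0,0,0,30],[0,0,-0.6,0,0,0,30],[0,0,-0.22,0,0,0,30],[0,0,0,0,0,0,30],[0,0,0,0,0,0,30]]]'
python3 -c "from bench import *;print(get_obs()['ee_pos'])"
```

```text
clock: 10.12
ee_pos: [0.6482, 0.056, 0.136]
tcp_rot: [-0.002, 0.706, 0.708, -0.002]
force: [-0.6, -0.4, -3.4]
grip_width: 0.624
grip_force: 43.2
clock: 10.78
ee_pos: [0.6759, 0.0616, 0.0574]
tcp_rot: [-0.001, 0.706, 0.708, -0.001]
force: [0.3, 1.3, -2.8]
grip_width: 0.625
grip_force: 43.3
[0.67594398 0.06158203 0.05743495]
```

```bash
python3 -m crank '[[[0.02,0,-0.12,0,0,0,30],[0,0,-0.1,0,0,0,30],[0,0,0,0,0,0,30]]]'
python3 -m crank '[[[0,0,-0.05,0,0,0,30],[0,0,0,0,0,0,30]]]'
python3 -m crank '[[[0,0,-0.05,0,0,0,30],[0,0,0,0,0,0,30]]]'
```

```text
clock: 11.03
ee_pos: [0.6782, 0.0615, 0.0512]
tcp_rot: [0.0, 0.706, 0.708, 0.0]
force: [-1.0, -1.0, -3.8]
grip_width: 0.621
grip_force: 43.3
clock: 11.2
ee_pos: [0.6779, 0.0616, 0.0489]
tcp_rot: [0.0, 0.706, 0.708, 0.0]
force: [0.6, -0.5, -3.1]
grip_width: 0.625
grip_force: 43.3
clock: 11.37
ee_pos: [0.6777, 0.0616, 0.0465]
tcp_rot: [-0.0, 0.706, 0.708, -0.0]
force: [0.1, 0.1, -3.1]
grip_width: 0.618
grip_force: 43.3
```

```bash
python3 -m crank '[[[0,0,-0.03,0,0,0,30],[0,0,0,0,0,0,30]]]'
python3 -m crank '[[[0,0,-0.03,0,0,0,30],[0,0,0,0,0,0,30]]]'
```

```text
clock: 11.53
ee_pos: [0.678, 0.0616, 0.0458]
tcp_rot: [0.0, 0.706, 0.708, 0.0]
force: [-1.3, -0.1, 0.4]
grip_width: 0.619
grip_force: 43.4
clock: 11.7
ee_pos: [0.678, 0.0616, 0.0458]
tcp_rot: [-0.0, 0.706, 0.708, -0.0]
force: [-4.1, -0.0, 4.9]
grip_width: 0.619
grip_force: 44.2
```

```bash
python3 -m crank '[[[0,0,0.03,0,0,0,60],[0,0,0,0,0,0,75],[0,0,0,0,0,0,80],[0,0,0.3,0,0,0,80],[0,0,0.7,0,0,0,80],[0,0,0.8,0,0,0,80],[-0.3,0.12,0.5,0,0,0,80],[-0.6,0.24,0,0,0,0,80]]]'
python3 -m crank '[[[-0.8,0.32,0,0,0,0,80],[-0.8,0.32,0,0,0,0,80],[-0.5,0.2,0,0,0,0,80],[-0.32,0.12,0,0,0,0,80],[0,0,-0.3,0,0,0,80],[0,0,0,0,0,0,80],[0,0,0,0,0,0,80]]]'
python3 - <<'E'
from h import *
print(get_obs()["ee_pos"])
cv2.imwrite("pics/s4.png",np.vstack([capture("scene")[100:300,200:520],capture("wrist")[50:400,160:480]])[:,:,::-1])
E
```

```text
clock: 12.37
ee_pos: [0.6474, 0.0749, 0.1457]
tcp_rot: [0.006, 0.707, 0.708, 0.005]
force: [0.7, 0.2, 1.9]
grip_width: 0.938
grip_force: 0.0
clock: 12.95
ee_pos: [0.5453, 0.1141, 0.1249]
tcp_rot: [-0.0, 0.706, 0.708, -0.0]
force: [0.1, 0.9, -0.3]
grip_width: 0.939
grip_force: 0.0
[0.5452908  0.11406976 0.1249074 ]
```

View pics/s4.png

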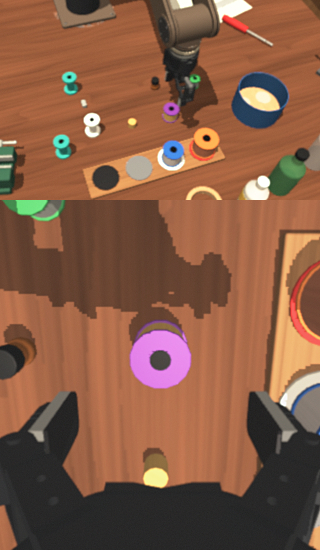

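Blue stands on white, and violet is centred at (160,360). Now I grasp it.

```bash
python3 -m crank '[[[0,0.01,-0.6,0,0,0,80],[0,0,-0.8,0,0,0,80],[0,0,-0.65,0,0,0,80],[0,0,-0.3,0,0,0,80],[0,0,-0.1,0,0,0,80],[0,0,0,0,0,0,60],[0,0,0,0,0,0,40],[0,0,0,0,0,0,20]]]'
python3 -m crank '[[[0,0,0,0,0,0,20],[0,0,0,0,0,0,20],[0,0,0,0,0,0,20],[0,0,0,0,0,0,20],[0,0,0,0,0,0,20]]]'
python3 -m crank '[[[0,0,0.2,0,0,0,20],[0,0,0.5,0,0,0,20],[0,0,0.7,0,0,0,20],[0,0,0.7,0,0,0,20],[0,0,0.5,0,0,0,20],[0,0,0.2,0,0,0,20],[0,0,0,0,0,0,20],[0,0,0,0,0,0,20]]]'
```

```text
clock: 13.72
ee_pos: [0.5464, 0.1148, 0.0292]
tcp_rot: [0.001, 0.706, 0.708, 0.001]
force: [-1.7, 0.2, 3.7]
grip_width: 0.531
grip_force: 2.3
clock: 14.13
ee_pos: [0.5467, 0.1148, 0.0295]
tcp_rot: [0.001, 0.706, 0.708, 0.001]
force: [0.4, -0.5, 6.5]
grip_width: 0.506
grip_force: 41.7
clock: 14.8
ee_pos: [0.5443, 0.1148, 0.1386]
tcp_rot: [-0.0, 0.706, 0.708, -0.0]
force: [1.0, -0.3, -1.7]
grip_width: 0.505
grip_force: 41.1
```

```bash
python3 -m crank '[[[0.2,-0.22,0,0,0,0,20],[0.4,-0.43,0,0,0,0,20],[0.5,-0.54,0,0,0,0,20],[0.5,-0.54,0,0,0,0,20],[0.5,-0.54,0,0,0,0,20],[0.5,-0.54,0,0,0,0,20],[0.45,-0.49,0,0,0,0,20],[0.26,-0.27,0,0,0,0,20]]]'
python3 -m crank '[[[0,0,0,0,0,0,20],[0,0,-0.5,0,0,0,20],[0,0,-0.7,0,0,0,20],[0,0,-0.6,0,0,0,20],[0,0,-0.25,0,0,0,20],[0,0,0,0,0,0,20],[0,0,0,0,0,0,20]]]'
python3 -m crank '[[[0,0,-0.1,0,0,0,20],[0,0,0,0,0,0,20]]]'
python3 -m crank '[[[0,0,-0.05,0,0,0,20],[0,0,0,0,0,0,20]]]'
```

```text
clock: 15.47
ee_pos: [0.6783, -0.0314, 0.1364]
tcp_rot: [-0.001, 0.707, 0.707, -0.001]
force: [-0.1, -0.3, -2.6]
grip_width: 0.507
grip_force: 41.2
clock: 16.05
ee_pos: [0.6766, -0.0277, 0.0561]
tcp_rot: [-0.001, 0.706, 0.708, -0.001]
force: [0.6, 0.5, -1.6]
grip_width: 0.505
grip_force: 41.2
clock: 16.22
ee_pos: [0.6785, -0.0282, 0.0548]
tcp_rot: [0.001, 0.706, 0.708, 0.001]
force: [-0.6, -0.3, -2.0]
grip_width: 0.506
grip_force: 41.2
clock: 16.38
ee_pos: [0.6779, -0.0281, 0.0523]
tcp_rot: [0.001, 0.706, 0.708, 0.0]
force: [0.6, -0.4, -2.3]
grip_width: 0.506
grip_force: 41.2
```

```bash
python3 -m crank '[[[0,0,-0.08,0,0,0,20],[0,0,-0.04,0,0,0,20],[0,0,0,0,0,0,20]]]'
python3 -m crank '[[[0,0,-0.04,0,0,0,20],[0,0,0,0,0,0,20]]]'
python3 -m crank '[[[0,0,-0.02,0,0,0,20],[0,0,0,0,0,0,20]]]'
```

```text
clock: 16.63
ee_pos: [0.6771, -0.028, 0.046]
tcp_rot: [-0.0, 0.706, 0.708, -0.0]
force: [0.0, 0.1, -1.5]
grip_width: 0.501
grip_force: 41.3
clock: 16.8
ee_pos: [0.6775, -0.0281, 0.0455]
tcp_rot: [-0.0, 0.706, 0.708, -0.0]
force: [-1.5, 0.4, 1.1]
grip_width: 0.503
grip_force: 41.3
clock: 16.97
ee_pos: [0.6776, -0.028, 0.0455]
tcp_rot: [-0.0, 0.706, 0.708, -0.0]
force: [-2.8, 1.4, 4.2]
grip_width: 0.502
grip_force: 42.0
```

```bash
python3 -m crank '[[[0,0,0.03,0,0,0,50],[0,0,0,0,0,0,62],[0,0,0,0,0,0,70],[0,0,0.3,0,0,0,70],[0,0,0.7,0,0,0,70],[0,0,0.8,0,0,0,70],[-0.25,0.29,0.5,0,0,0,70],[-0.45,0.52,0.2,0,0,0,70]]]'
python3 -m crank '[[[-0.54,0.63,0,0,0,0,70],[-0.54,0.63,0,0,0,0,70],[-0.54,0.63,0,0,0,0,70],[-0.54,0.63,0,0,0,0,70],[-0.54,0.63,0,0,0,0,70],[-0.54,0.63,0,0,0,0,70],[-0.54,0.63,0,0,0,0,70],[-0.54,0.63,0,0,0,0,70]]]'
python3 -m crank '[[[-0.3,0.35,0,0,0,0,70],[-0.16,0.18,0,0,0,0,70],[0,0,-0.5,0,0,0,70],[0,0,0,0,0,0,70],[0,0,0,0,0,0,70]]]'
python3 - <<'E'
from h import *
print(get_obs()["ee_pos"])
cv2.imwrite("pics/s5.png",np.vstack([capture("scene")[100:300,200:520],capture("wrist")[50:400,160:480]])[:,:,::-1])
E
```

```text
clock: 17.63
ee_pos: [0.6532, 0.0024, 0.1517]
tcp_rot: [0.005, 0.707, 0.707, 0.003]
force: [0.8, -0.0, 0.9]
grip_width: 0.821
grip_force: 0.0
clock: 18.3
ee_pos: [0.4758, 0.207, 0.1463]
tcp_rot: [0.0, 0.706, 0.708, 0.001]
force: [0.2, 0.8, 0.6]
grip_width: 0.823
grip_force: 0.0
clock: 18.72
ee_pos: [0.4579, 0.2267, 0.1249]
tcp_rot: [-0.0, 0.706, 0.708, -0.001]
force: [0.2, 0.1, 0.9]
grip_width: 0.82
grip_force: 0.0
[0.4578738  0.22671274 0.12490297]
```

View pics/s5.png

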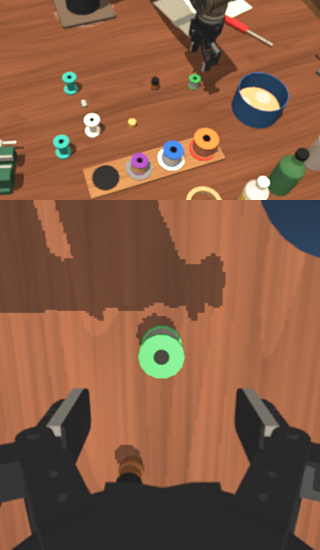

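Violet stands on grey, and green is centred at (161,357). Now I grasp it.

```bash
python3 -m crank '[[[0,0.01,-0.6,0,0,0,70],[0,0,-0.8,0,0,0,70],[0,0,-0.65,0,0,0,70],[0,0,-0.3,0,0,0,70],[0,0,-0.1,0,0,0,70],[0,0,0,0,0,0,50],[0,0,0,0,0,0,30],[0,0,0,0,0,0,10]]]'
python3 -m crank '[[[0,0,0,0,0,0,10],[0,0,0,0,0,0,10],[0,0,0,0,0,0,10],[0,0,0,0,0,0,10],[0,0,0,0,0,0,10]]]'
python3 -m crank '[[[0,0,0.2,0,0,0,10],[0,0,0.5,0,0,0,10],[0,0,0.7,0,0,0,10],[0,0,0.7,0,0,0,10],[0,0,0.6,0,0,0,10],[0,0,0.3,0,0,0,10],[0,0,0,0,0,0,10],[0,0,0,0,0,0,10]]]'
```

```text
clock: 19.48
ee_pos: [0.4597, 0.2279, 0.0292]
tcp_rot: [0.001, 0.706, 0.708, 0.001]
force: [-1.0, 0.3, 1.4]
grip_width: 0.403
grip_force: 0.4
clock: 19.9
ee_pos: [0.46, 0.2281, 0.0294]
tcp_rot: [0.001, 0.706, 0.708, 0.002]
force: [-1.0, -0.3, 7.0]
grip_width: 0.383
grip_force: 40.1
clock: 20.57
ee_pos: [0.458, 0.2275, 0.1473]
tcp_rot: [0.0, 0.706, 0.708, 0.0]
force: [-0.0, 0.1, -1.5]
grip_width: 0.384
grip_force: 39.9
```

```bash
python3 -m crank '[[[0.2,-0.3,0,0,0,0,10],[0.35,-0.55,0,0,0,0,10],[0.42,-0.665,0,0,0,0,10],[0.42,-0.665,0,0,0,0,10],[0.42,-0.665,0,0,0,0,10],[0.42,-0.665,0,0,0,0,10],[0.42,-0.665,0,0,0,0,10],[0.42,-0.665,0,0,0,0,10]]]'
python3 -m crank '[[[0.42,-0.665,0,0,0,0,10],[0.42,-0.665,0,0,0,0,10],[0.42,-0.665,0,0,0,0,10],[0.42,-0.665,0,0,0,0,10],[0.42,-0.665,0,0,0,0,10],[0.2,-0.31,0,0,0,0,10],[0.11,-0.165,0,0,0,0,10],[0,0,0,0,0,0,10]]]'
python3 -m crank '[[[0,0,-0.5,0,0,0,10],[0,0,-0.7,0,0,0,10],[0,0,-0.7,0,0,0,10],[0,0,-0.3,0,0,0,10],[0,0,-0.1,0,0,0,10],[0,0,0,0,0,0,10],[0,0,0,0,0,0,10]]]'
python3 -m crank '[[[0,0,-0.05,0,0,0,10],[0,0,0,0,0,0,10]]]'
```

```text
clock: 21.23
ee_pos: [0.5799, 0.0327, 0.1441]
tcp_rot: [-0.002, 0.706, 0.708, -0.002]
force: [0.4, 0.4, -0.2]
grip_width: 0.38
grip_force: 39.9
clock: 21.9
ee_pos: [0.6767, -0.1192, 0.1443]
tcp_rot: [-0.002, 0.707, 0.708, -0.001]
force: [-0.2, 1.0, -0.4]
grip_width: 0.386
grip_force: 39.9
clock: 22.48
ee_pos: [0.678, -0.1177, 0.0565]
tcp_rot: [0.001, 0.706, 0.708, 0.0]
force: [1.2, -0.0, -0.4]
grip_width: 0.384
grip_force: 39.9
clock: 22.65
ee_pos: [0.6785, -0.1183, 0.0553]
tcp_rot: [0.001, 0.706, 0.708, 0.001]
force: [0.2, -0.8, -0.5]
grip_width: 0.388
grip_force: 39.9
```

```bash
python3 -m crank '[[[0,0,-0.12,0,0,0,10],[0,0,-0.08,0,0,0,10],[0,0,0,0,0,0,10]]]'
python3 -m crank '[[[0,0,-0.04,0,0,0,10],[0,0,0,0,0,0,10]]]'
python3 -m crank '[[[0,0,-0.03,0,0,0,10],[0,0,0,0,0,0,10]]]'
```

```text
clock: 22.9
ee_pos: [0.6777, -0.1182, 0.0455]
tcp_rot: [0.0, 0.706, 0.708, 0.0]
force: [0.3, 0.0, 0.7]
grip_width: 0.38
grip_force: 40.0
clock: 23.07
ee_pos: [0.6778, -0.1183, 0.0455]
tcp_rot: [-0.0, 0.706, 0.708, -0.0]
force: [-2.6, -0.0, 7.1]
grip_width: 0.386
grip_force: 40.6
clock: 23.23
ee_pos: [0.6778, -0.1183, 0.0454]
tcp_rot: [-0.0, 0.706, 0.708, -0.0]
force: [-5.6, 1.3, 10.4]
grip_width: 0.386
grip_force: 41.1
```

```bash
python3 -m crank '[[[0,0,0.05,0,0,0,45],[0,0,0,0,0,0,60],[0,0,0,0,0,0,70],[0,0,0.3,0,0,0,70],[0,0,0.7,0,0,0,70],[0,0,0.8,0,0,0,70],[-0.3,0.02,0.6,0,0,0,70],[-0.6,0.03,0.2,0,0,0,70]]]'
python3 -m crank '[[[-0.8,0.04,0,0,0,0,70],[-0.8,0.04,0,0,0,0,70],[-0.8,0.04,0,0,0,0,70],[-0.3,0.02,0,0,0,0,70],[-0.17,0,0,0,0,0,70],[0,0,0,0,0,0,70],[0,0,0,0,0,0,70]]]'
python3 - <<'E'
from h import *
print(get_obs()["ee_pos"])
cv2.imwrite("pics/s6.png",np.vstack([capture("scene")[100:300,200:520],capture("wrist")[50:400,160:480]])[:,:,::-1])
E
```

```text
clock: 23.9
ee_pos: [0.6453, -0.1172, 0.1551]
tcp_rot: [0.005, 0.706, 0.708, 0.003]
force: [0.6, -1.0, 1.2]
grip_width: 0.824
grip_force: 0.0
clock: 24.48
ee_pos: [0.5274, -0.1107, 0.1493]
tcp_rot: [0.001, 0.706, 0.708, 0.0]
force: [0.5, -0.3, 0.0]
grip_width: 0.821
grip_force: 0.0
[ 0.52740914 -0.11073748  0.14931699]
```

View pics/s6.png

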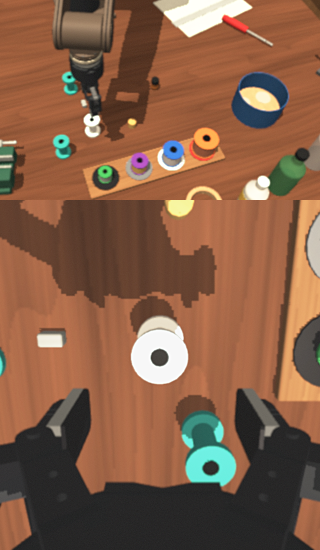

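```bash
python3 - <<'E'
from h import *
from scipy.spatial.transform import Rotation as Ro
o=get_obs();q=o["tcp_rot"];Rt=Ro.from_quat([q[1],q[2],q[3],q[0]]).as_matrix()
m=camera_model("wrist");M=m["mount"]
p=cv2.undistortPoints(np.array([[[319.5,207.]]]),m["camera_matrix"],m["D"]).ravel()
d=Rt@M[:3,:3]@[p[0],p[1],1];c=o["ee_pos"]+Rt@M[:3,3]
print(c+d*(.06-c[2])/d[2],o["ee_pos"],Rt[:,1])
E
python3 -m crank '[[[0,0,-0.6,0,0,0,70],[0,0,-0.8,0,0,0,70],[0,0,-0.4,0,0,0,70],[0,0,-0.2,0,0,0,70],[0,0,0,0,0,0,70]]]' 25
```

```text
[ 0.52787252 -0.11124896  0.06      ] [ 0.52784045 -0.11077178  0.14910884] [0.99999424 0.00309029 0.00140274]
clock: 25.0
ee_pos: [0.5259, -0.11, 0.0663]
tcp_rot: [-0.002, 0.706, 0.708, -0.001]
force: [-0.1, 0.2, 0.1]
grip_width: 0.818
grip_force: 0.0
```

```bash
python3 -m crank '[[[0.03,0,-0.2,0,0,0,70],[0,0,0,0,0,0,55],[0,0,0,0,0,0,40],[0,0,0,0,0,0,25],[0,0,0,0,0,0,15],[0,0,0,0,0,0,15],[0,0,0,0,0,0,15],[0,0,0,0,0,0,15]]]'
python3 -m crank '[[[0,0,0.1,0,0,0,15],[0,0,0.3,0,0,0,15],[0,0,0.5,0,0,0,15],[0,0,0.7,0,0,0,15],[0,0,0.7,0,0,0,15],[0,0,0.4,0,0,0,15],[0,0,0.2,0,0,0,15],[0,0,0,0,0,0,15]]]'
```

```text
clock: 25.67
ee_pos: [0.5286, -0.1108, 0.0616]
tcp_rot: [0.001, 0.706, 0.708, 0.0]
force: [-0.5, -0.5, 3.9]
grip_width: 0.453
grip_force: 25.3
clock: 26.33
ee_pos: [0.5288, -0.1108, 0.1792]
tcp_rot: [0.002, 0.706, 0.708, 0.001]
force: [0.4, -0.2, 0.4]
grip_width: 0.455
grip_force: 25.3
```

```bash
python3 -m crank '[[[0.04,0.3,0,0,0,0,15],[0.08,0.6,0,0,0,0,15],[0.118,0.85,0,0,0,0,15],[0.118,0.85,0,0,0,0,15],[0.118,0.85,0,0,0,0,15],[0.118,0.85,0,0,0,0,15],[0.118,0.85,0,0,0,0,15],[0.118,0.85,0,0,0,0,15]]]'
python3 -m crank '[[[0.118,0.85,0,0,0,0,15],[0.118,0.85,0,0,0,0,15],[0.118,0.85,0,0,0,0,15],[0.118,0.85,0,0,0,0,15],[0.118,0.85,0,0,0,0,15],[0.118,0.85,0,0,0,0,15],[0.08,0.6,0,0,0,0,15],[0.04,0.3,0,0,0,0,15]]]'
python3 -m crank '[[[0,0,0,0,0,0,15],[0,0,0,0,0,0,15]]]'
python3 - <<'E'
from h import *
cv2.imwrite("pics/s7.png",np.vstack([capture("scene")[100:300,200:520],capture("wrist")[50:400,160:480]])[:,:,::-1])
E
```

```text
clock: 27.0
ee_pos: [0.5591, 0.132, 0.1739]
tcp_rot: [-0.002, 0.706, 0.708, -0.002]
force: [1.6, -0.8, -1.0]
grip_width: 0.449
grip_force: 25.2
clock: 27.67
ee_pos: [0.5919, 0.3728, 0.1734]
tcp_rot: [-0.001, 0.705, 0.709, -0.002]
force: [-0.5, -0.9, -0.0]
grip_width: 0.453
grip_force: 25.2
clock: 27.83
ee_pos: [0.5929, 0.3694, 0.1746]
tcp_rot: [-0.0, 0.706, 0.709, -0.002]
force: [-0.3, -0.5, -0.8]
grip_width: 0.451
grip_force: 25.2
```

View pics/s7.png

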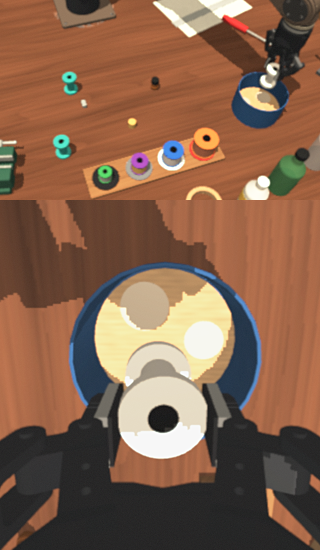

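```bash
python3 -m crank '[[[0.04,0,-0.3,0,0,0,15],[0,0,-0.5,0,0,0,15],[0,0,-0.45,0,0,0,15],[0,0,-0.25,0,0,0,15],[0,0,-0.1,0,0,0,15],[0,0,0,0,0,0,15],[0,0,0,0,0,0,15]]]'
python3 -m crank '[[[0,0,-0.08,0,0,0,15],[0,0,0,0,0,0,15]]]'
python3 -m crank '[[[0,0,-0.08,0,0,0,15],[0,0,0,0,0,0,15]]]'
```

```text
clock: 28.52
ee_pos: [0.5961, 0.3692, 0.113]
tcp_rot: [0.0, 0.706, 0.708, 0.0]
force: [0.1, -0.2, 0.8]
grip_width: 0.455
grip_force: 25.3
clock: 28.68
ee_pos: [0.5962, 0.3697, 0.1103]
tcp_rot: [0.0, 0.706, 0.708, 0.001]
force: [-0.2, 0.5, -0.3]
grip_width: 0.452
grip_force: 25.3
clock: 28.85
ee_pos: [0.5956, 0.3696, 0.1061]
tcp_rot: [0.0, 0.706, 0.708, 0.0]
force: [0.6, 0.5, -0.5]
grip_width: 0.452
grip_force: 25.3
```

```bash
python3 -m crank '[[[0,0,-0.08,0,0,0,15],[0,0,0,0,0,0,15]]]'
python3 -m crank '[[[0,0,-0.08,0,0,0,15],[0,0,0,0,0,0,15]]]'
```

```text
clock: 29.02
ee_pos: [0.5954, 0.3695, 0.1023]
tcp_rot: [-0.0, 0.706, 0.708, -0.0]
force: [0.5, 0.1, -0.3]
grip_width: 0.452
grip_force: 25.3
clock: 29.18
ee_pos: [0.5953, 0.3694, 0.099]
tcp_rot: [-0.0, 0.706, 0.708, -0.0]
force: [-0.6, -0.6, -0.9]
grip_width: 0.45
grip_force: 25.3
```

```bash
python3 -m crank '[[[0,0,0,0,0,0,15]]]'
```

```text
clock: 29.27
ee_pos: [0.5954, 0.3695, 0.0993]
tcp_rot: [-0.0, 0.706, 0.708, -0.0]
force: [-0.2, -0.3, -1.6]
grip_width: 0.448
grip_force: 25.3
```

```bash
python3 -m crank '[[[0,0,-0.07,0,0,0,15],[0,0,0,0,0,0,15]]]'
python3 -m crank '[[[0,0,-0.07,0,0,0,15],[0,0,0,0,0,0,15]]]'
```

```text
clock: 29.43
ee_pos: [0.5955, 0.3695, 0.0964]
tcp_rot: [-0.0, 0.706, 0.708, -0.0]
force: [-0.3, -0.6, -1.1]
grip_width: 0.452
grip_force: 25.3
clock: 29.6
ee_pos: [0.5954, 0.3694, 0.0935]
tcp_rot: [-0.0, 0.706, 0.708, -0.0]
force: [0.2, 0.0, -0.5]
grip_width: 0.451
grip_force: 25.3
```

```bash
python3 -m crank '[[[0,0,-0.07,0,0,0,15],[0,0,0,0,0,0,15]]]'
python3 -m crank '[[[0,0,-0.07,0,0,0,15],[0,0,0,0,0,0,15]]]'
```

```text
clock: 29.77
ee_pos: [0.5954, 0.3694, 0.0907]
tcp_rot: [-0.0, 0.706, 0.708, -0.0]
force: [0.9, -0.8, 0.0]
grip_width: 0.454
grip_force: 25.3
clock: 29.93
ee_pos: [0.5954, 0.3694, 0.0879]
tcp_rot: [-0.0, 0.706, 0.708, -0.0]
force: [-0.8, 0.3, 0.0]
grip_width: 0.453
grip_force: 25.3
```

```bash
python3 -m crank '[[[0,0,-0.07,0,0,0,15],[0,0,0,0,0,0,15]]]'
python3 -m crank '[[[0,0,-0.07,0,0,0,15],[0,0,0,0,0,0,15]]]'
```

```text
clock: 30.1
ee_pos: [0.5954, 0.3694, 0.0851]
tcp_rot: [-0.0, 0.706, 0.708, -0.0]
force: [-0.2, -0.6, -2.3]
grip_width: 0.447
grip_force: 25.3
clock: 30.27
ee_pos: [0.5959, 0.3697, 0.0831]
tcp_rot: [0.0, 0.706, 0.708, 0.0]
force: [0.1, -0.6, -0.1]
grip_width: 0.45
grip_force: 25.3
```

```bash
python3 -m crank '[[[0,0,-0.03,0,0,0,15],[0,0,0,0,0,0,15]]]'
```

```text
clock: 30.43
ee_pos: [0.596, 0.3699, 0.0829]
tcp_rot: [0.0, 0.706, 0.708, 0.0]
force: [-2.3, 0.0, 2.5]
grip_width: 0.452
grip_force: 25.5
```

The reel is resting on the scrap. I release it and retract.

```bash
python3 -m crank '[[[0,0,0,0,0,0,45],[0,0,0,0,0,0,52],[0,0,0,0,0,0,60],[0,0,0,0,0,0,60],[0,0,0,0,0,0,60]]]'
python3 -m crank '[[[0,0,0.2,0,0,0,60],[0,0,0.5,0,0,0,60],[0,0,0.8,0,0,0,60],[0,0,0.8,0,0,0,60],[-0.5,-0.5,0.8,0,0,0,60],[-0.6,-0.6,0.5,0,0,0,60],[-0.6,-0.6,0,0,0,0,60],[-0.5,-0.5,0,0,0,0,60]]]'
python3 -m crank '[[[-0.5,-0.5,0,0,0,0,60],[-0.5,-0.7,0,0,0,0,60],[0,-0.8,0,0,0,0,60],[0,-0.8,0,0,0,0,60],[0,-0.6,0,0,0,0,60],[0,0,0,0,0,0,60],[0,0,0,0,0,0,60]]]'
python3 - <<'E'
from h import *
a=capture("scene");t=capture("top")
cv2.imwrite("pics/s8.png",np.hstack([cv2.resize(a[120:320,260:520],None,fx=1.5,fy=1.5),cv2.resize(t[80:280,80:340],None,fx=1.5,fy=1.5)])[:,:,::-1])
for n,c,s in(("orange",lambda h,s,v:(h>12)&(h<20)&(s>125)&(v>225),(402,243)),("blue",C["blue"],(371,252)),("violet",C["violet"],(339,261)),("green",C["green"],(305,272))):
    z={"orange":.068,"blue":.062,"violet":.056,"green":.05}[n]
    uv,_=blob(a,s,c,20);print(n,np.round(uv,1),np.round(ray("scene",uv,z)[:2]*1e3,1))
E
```

```text
clock: 30.85
ee_pos: [0.5955, 0.3694, 0.0813]
tcp_rot: [-0.0, 0.706, 0.708, -0.0]
force: [-0.9, 0.1, -0.6]
grip_width: 0.703
grip_force: 0.0
clock: 31.52
ee_pos: [0.5079, 0.2814, 0.2282]
tcp_rot: [0.001, 0.706, 0.708, 0.002]
force: [-0.1, -0.0, 0.5]
grip_width: 0.701
grip_force: 0.0
clock: 32.1
ee_pos: [0.4683, 0.1452, 0.2257]
tcp_rot: [0.0, 0.707, 0.707, 0.001]
force: [-0.4, 0.5, 0.7]
grip_width: 0.7
grip_force: 0.0
orange [397.3 250.1] [701.5 117.2]
blue [372.9 249.6] [678.2  61.3]
violet [339.3 260.4] [678.  -28.9]
green [304.9 271.3] [ 677.7 -118.5]
```

View pics/s8.png

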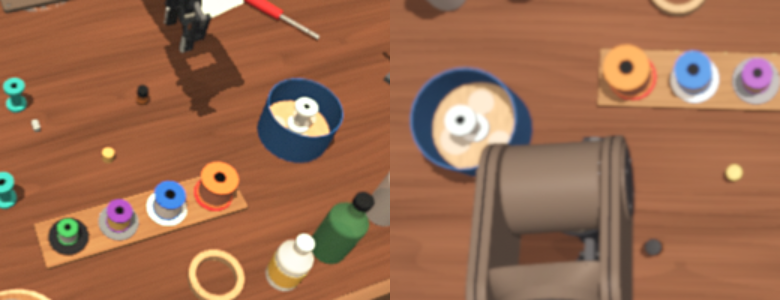

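All the spools stand upright on their pads and the reel is upright in the tin. The orange reading was spoilt by the mask merging with the wood, so I check it by its hole, at about (406,242) in the scene picture, before handing in.

Run:
```python
from h import *
print(ray("scene",(260+219.5/1.5,120+183/1.5),.068),ray("top",(80+(626-390)/1.5,80+67/1.5),.068))
```

```text
[0.68701828 0.14936285 0.068     ] [0.67647283 0.1533586  0.068     ]
```

Run:
```python
from h import *
f=lambda h,s,v:(h>10)&(h<20)&(s>125)&(v>225)
for n,s,box in(("scene",(406,242),(215,265,385,430)),("top",(237,125),(100,150,212,262))):
    i=capture(n);j=np.zeros_like(i);a,b,c,d=box;j[a:b,c:d]=i[a:b,c:d]
    H=cv2.cvtColor(j,cv2.COLOR_RGB2HSV);print(H[238,398:414:3].tolist() if n=="scene" else H[118,230:246:3].tolist())
    for smin in(125,150,165):
        m=((H[:,:,0]>8)&(H[:,:,0]<21)&(H[:,:,1]>smin)&(H[:,:,2]>225)).astype(np.uint8)
        k,l,st,ce=cv2.connectedComponentsWithStats(m)
        if k>1:
            q=1+np.argmax(st[1:,4]);print(n,smin,st[q],ray(n,(st[q][0]+(st[q][2]-1)/2,st[q][1]+(st[q][3]-1)/2),.068))
```

```text
[[17, 171, 254], [16, 174, 255], [0, 26, 20], [75, 59, 26], [11, 192, 177], [17, 169, 255]]
scene 125 [385 228  34  26 451] [0.67911973 0.13942792 0.068     ]
scene 150 [385 228  34  26 439] [0.67911973 0.13942792 0.068     ]
scene 165 [394 228  25  21 381] [0.67587571 0.15374128 0.068     ]
[[16, 151, 255], [16, 151, 255], [15, 154, 252], [15, 154, 252], [16, 151, 255], [16, 150, 255]]
top 125 [222 110  37  30 671] [0.6770048  0.14786202 0.068     ]
top 150 [223 110  32  30 360] [0.67690487 0.15096234 0.068     ]
```

Orange is about (0.677, 0.152), within 3 mm of the red pad's centre.

```bash
python3 -c "from bench import *;print(sign_off())"
```

```text
the job is handed in; nothing more can be done
None
```

All four spools stand centred on their pads (orange on red, blue on white, violet on grey, green on black, each about 3 mm or less off by camera), the white reel stands upright on the scrap in the tin, and the job was handed in at about 32 s; sign-off returned no verdict.

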